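# Feel which tin is full, then pour it into the scale bowl

## Robot

A 6-joint arm with a two-finger parallel gripper is mounted at the origin on a cart in front of the work surface, level with it; the furniture and walls round the work are solid. World frame = base frame: x ahead of the robot, y to its left, z up, the work surface at z = 0. Lengths are in m, angles in rad, forces in N, time in s.
With the tool pointing down it reaches from about 0.3 to 0.875 m from the base axis. Payload 6.4 kg.
Tool frame: the origin (TCP) lies at the very end of the fingers, on their centre line; the grasp point (between the pads) lies 19 mm behind it; z points along the fingers, y is the line along which they close (so a half turn about z gives the same grasp; the last joint's range is limited). The gripper opens to 88 mm and grips with 3 to 60 N. Pads are 18 mm wide; open, the fingers measure 123 mm over their backs; the gripper's body (75 mm by 187 mm) begins 45 mm behind the grasp point.
Start: joints at [0.969, 0.181, 1.607, -0, 1.354, -0.206], TCP at [0.222, 0.531, 0.239] pointing down, gripper open.
Joint ranges: [-2.99, 2.99], [-0.89, 2.07], [0.3, 2.58], [-1.14, 4.28], [0, 2.63], [-3.12, 3.12]. Speed limits (rad/s): [2.57, 2.57, 3.01, 3.14, 3.14, 3.14].

## Interface

Orientations are given as a rotation vector (axis times angle).
In Python, from station import bot, camera, models gives the robot as it stands.
- The arm moves only by the tool move_arm, never from a script. Its argument "series" is a list that holds one entry, the list of rows, each a list of 7 numbers: the shift along the tool's x, y, z in units of 30 mm (1.0 is 30 mm), then the turn, a rotation vector about the tool's x, y, z in units of 6 degrees (1.0 is 6 degrees), then the closure, from 0 (fully open) to 1 (shut). In form: [[[x, y, z, rx, ry, rz, gripper], ...]]. A call has 1 to 5 rows; each row shifts and turns the commanded pose from where the row before left it, along the tool's axes as they then stand; what a row does not reach is not made up. A row lasts 1/10 s, in which the tool goes at most 50 mm and 8.59 degrees, less where a joint would pass 70% of its speed; a pose out of reach is approached as far as the arm can. A call is refused whole if a number of a shift passes 1 or a number of a turn 1, either way. A call with a gripper value outside its range is refused whole. The fingers move at their own pace and stop on an object; "grip_force" is the grip in N (left out, the last holds). Time passes only in rows, so rows that do not move let the fingers close. It gives the time, the measured TCP pose, the force, the opening and the grip force at its end, in the units of the state.
- bot.sense(): the state, without advancing time (a new reading comes with each control period).
- camera(name): name is "side" or "top"; returns a dict with "color" (420x560x3 uint8, blue, green, red), "fx", "fy", "cx", "cy" (pixels), "R" (3x3) and "t" (3): a world point X has camera coordinates R X + t. Camera axes: x right, y down, z forward; pixel columns grow to the right and rows downward; lengths in m; the calibration is good to about 2 mm. A picture is of the moment at which its call begins. There is no depth.
- bot.finish_job(): hands the job in; it is judged then, once.
Trained networks look in a picture, given as the dict that the camera call returned (one of the last four; its "shot" number tells which), for a name from the list of things; names that differ only in an ending like _2 or _b are one class to them, and where a whole thing is asked for, a point or a joint stands for the part that bears it (a point fixed in the world has none). Each returns a list of dicts, best first, with "conf" (0 to 1); they miss things now and then, are a little off and sometimes report something else, mostly with a low value. They report only what shows in the picture. A call takes as long as a camera call. They do not tell look-alikes from the thing itself.
- models.spot_in(picture, thing): "uv" ([column, row] in pixels, amid what is visible of it).
- models.tip_of(picture, thing): "uv" ([column, row] in pixels: a listed point, or the origin of a listed thing).
The state is a dict: "time": time; "joint_pos": joint angles; "joint_velocities": joint speeds; "effort": joint torques, N m; "tcp_pos": TCP position; "eef_rot": TCP orientation; "force": force on the tool from outside, world axes, zero at the start; "wrist_torque": the same for the moment, N m; "opening": finger opening in m; "grip_force": force on a finger pad.
Only numpy, scipy, OpenCV 4.12 (cv2) and the standard library are available. Lean on these libraries where they do the work, as an engineer would, in place of code of your own. Each camera call takes 0.05 s, during which the arm holds its last target. There are 200 camera calls.

## Task

Two identical pourer tins stand in the wooden caddy: one holds the full set of four steel drink-chilling balls, the other just one. Lift a tin, tilt it in the air by about 10 degrees for a second or so each way to feel how much weight rolls inside, and so find the full one; stand the full tin down on the bare worktop and let go, then take it again with the hand leaning back, away from its spout, and tip all four balls into the bowl of the kitchen scale. At the end stand the emptied tin upright on the bare worktop, leave the other tin standing in the caddy, and do not move or knock over the mug, glass candle jar, shaker, garlic and matchbox around.

Things in the scene. Friction and masses are not known exactly. Their poses are not given: they have to be found in the camera images.
- tin_a: Aluminium pourer tin, twin of tin_b. Origin: centre of its flat underside; z up, +x to the spout. Box part x -50 to 50, y -27 to 27, z 0 to 75 mm; walls 2 mm. Grip it across y: flat sides 54 mm apart. From x = 50 the front wall is a ramp rising outward at 50 deg to the lip at x = 113, z = 75. The top is shut but for the mouth, x 68 to 113. Starts in the caddy, 13 mm up.
- tin_b: The twin of tin_a: same shape and frame. Inside each, on a flat floor, steel balls (23 mm, 50 g) roll freely: four in one tin, one in the other; which tin and which place changes from start to start. Empty tins weigh 130 to 310 g, so total weight can mislead; the shift on tilting does not. Balls stay in below 40 deg of tilt to the spout, all leave at 70 to 75.
- tin_a_lip (a point): Middle of tin_a's pouring lip, 113 mm ahead of and 75 mm above its origin. Feeling: grip it level over its origin, tilt 10 deg to the back for 1 s, level it, read the moment about the tin's y; tilt 10 deg to the spout for 1 s, level it, read again: the change is over 0.06 N m with four balls inside, under 0.05 N m with one.
- tin_b_lip (a point): Middle of tin_b's pouring lip, 113 mm ahead of and 75 mm above its origin.
- caddy: Fixed wooden caddy; its +x, where the spouts point, is about the world's -y. Origin at worktop level between the tins' places at y = +50 and -50, x = 0 mm (3 mm pads on a 10 mm floor). Floor x -60 to 105, y -114 to 114; side rims 24 high at y = +-110, none in front. A board 130 high behind (x -72 to -60) leaves room to take tins from straight above only.
- scale: White kitchen scale, fixed, 150 x 160 mm, 54 mm high, a round dial on one side; origin at worktop level under the middle of its bowl. The bowl sits on top on a spring. The worktop between it and the caddy is clear.
- bowl_rim (a point): Centre of the mouth of the scale's round steel bowl, at rim height (127 mm above the worktop when empty). Bowl: 164 mm across the rim, 55 mm deep, inner floor about 90 mm across.
- bowl (a joint): How far the scale's bowl has sunk, m: 0 when empty, 1.96 mm per ball (spring 250 N/m), 7.85 mm with four balls; stop at 15 mm. The dial's needle turns with it.
- mug: Two-tone pottery mug, 82 mm across, 118 mm with its handle, 100 mm high, a bystander; origin at its underside, centre of its extents.
- candle_jar: Glass candle jar, 76 mm across, 90 mm high, a bystander; origin at the centre of its underside.
- shaker: Glass shaker with a metal top, 44 mm across, 90 mm high, a bystander; origin at the centre of its underside.
- garlic: Garlic bulb, about 50 mm, a bystander; origin at its underside.
- matchbox: Matchbox, 65 x 110 x 22 mm, lying flat, a bystander; origin at the centre of its underside.
Things that resemble listed ones, but are neither listed nor needed, are in the scene too. Leave any pink look-alike of the tin_a alone.

How it is judged:
On the way, in this order (a step that is already met when the one before it is completed fails the run):
1. a tin is lifted clear in the gripper and held tilted between 5 and 28 degrees (((height (world z) of tin_a above 0.03 m and angle between tin_a's own z axis and vertical between 0.09 and 0.5 rad and contact force between the fingers and tin_a above 1 N) or (height (world z) of tin_b above 0.03 m and angle between tin_b's own z axis and vertical between 0.09 and 0.5 rad and contact force between the fingers and tin_b above 1 N))), for 0.4 s.
2. a tin stands upright on the bare worktop, let go (((angle between tin_a's own z axis and vertical below 0.1 rad and linear speed of tin_a below 0.02 m/s and height (world z) of tin_a below 0.007 m and contact force between the fingers and tin_a below 0.1 N) or (angle between tin_b's own z axis and vertical below 0.1 rad and linear speed of tin_b below 0.02 m/s and height (world z) of tin_b below 0.007 m and contact force between the fingers and tin_b below 0.1 N))), for 0.2 s.
3. four balls' weight lies in the scale's bowl (value of joint bowl between 0.0069 and 0.0088 m), for 0.3 s.
At the end, for the whole second after the job is handed in: The bowl has sunk 6.9 to 8.8 mm (exactly four balls in it, nothing else); one tin stands upright (within 6 degrees) and still on the bare worktop, let go; the other stands upright (within 6 degrees) and still in the caddy (all of step 3 and (((angle between tin_a's own z axis and vertical below 0.1 rad and linear speed of tin_a below 0.02 m/s and height (world z) of tin_a below 0.007 m and contact force between the fingers and tin_a below 0.1 N) and (angle between tin_b's own z axis and vertical below 0.1 rad and linear speed of tin_b below 0.02 m/s and height (world z) of tin_b between 0.008 and 0.022 m and x of tin_b in the frame of caddy between -0.06 and 0.11 m and y of tin_b in the frame of caddy between -0.1 and 0.1 m)) or ((angle between tin_b's own z axis and vertical below 0.1 rad and linear speed of tin_b below 0.02 m/s and height (world z) of tin_b below 0.007 m and contact force between the fingers and tin_b below 0.1 N) and (angle between tin_a's own z axis and vertical below 0.1 rad and linear speed of tin_a below 0.02 m/s and height (world z) of tin_a between 0.008 and 0.022 m and x of tin_a in the frame of caddy between -0.06 and 0.11 m and y of tin_a in the frame of caddy between -0.1 and 0.1 m)))); the robot touches nothing.
It fails at once if the mug, candle jar, shaker, garlic or matchbox is moved by more than 4 cm or knocked over (distance of any of mug, candle_jar, shaker, garlic, matchbox from where it was at the start of the episode above 0.04 m or angle between any of mug, candle_jar, shaker's own z axis and vertical above 0.6 rad).
It also fails if it takes over 67 s, if anything falls off the work surface, if the arm or the gripper's body presses on something with over 40 N, if the wrist force passes 120 N, or if a joint passes its speed limit or range.

## Working session

There is one attempt and no reset: what is moved stays moved. The work goes in short steps, Python scripts to look and compute and a tool call to move; the robot and the scene stay as the last step left them, time stands still between calls to the robot, and variables do not carry over. Pictures are saved under pics/ and viewed, at most 10 in all, crops included, and the job is handed in when it is done.

Besides the shell and the picture viewer there is one more tool, called after "Emit:" in YAML: its name, and indented under it one key for each argument. move_arm: Moves the arm, as the interface text tells. Its arguments: {"type":"object","properties":{"series":{"type":"array","items":{"type":"array","items":{"type":"array","items":{"type":"number"}}}},"grip_force":{"type":"number"}},"required":["series"]}

```bash
mkdir -p pics
cat > h.py <<'E'
import numpy as np, cv2, json
from scipy.spatial.transform import Rotation as Ro
from station import bot, camera, models
def P(c): 
    K=np.array([[c['fx'],0,c['cx']],[0,c['fy'],c['cy']],[0,0,1]]); return K@np.c_[np.array(c['R']),np.array(c['t'])]
def tri(c1,u1,c2,u2):
    X=cv2.triangulatePoints(P(c1),P(c2),np.array(u1,float).reshape(2,1),np.array(u2,float).reshape(2,1)); return (X[:3]/X[3]).ravel()
def proj(c,X):
    x=P(c)@np.r_[X,1]; return x[:2]/x[2]
def onplane(c,uv,z):
    R=np.array(c['R']);t=np.array(c['t']);o=-R.T@t
    d=R.T@np.array([(uv[0]-c['cx'])/c['fx'],(uv[1]-c['cy'])/c['fy'],1]); return o+d*(z-o[2])/d[2]
E
python3 - <<'E'
from h import *
T=camera("top");S=camera("side")
cv2.imwrite("pics/t0.png",T['color']);cv2.imwrite("pics/s0.png",S['color'])
for n in ["tin_a","tin_a_lip","caddy","scale","bowl_rim","mug","candle_jar","shaker","garlic","matchbox"]:
    for nm,c in(("T",T),("S",S)):
        print(n,nm,[(np.round(d['uv']).tolist(),round(d['conf'],2)) for d in models.tip_of(c,n)[:4]])
s=bot.sense();print({k:np.round(v,3).tolist() for k,v in s.items()})
E
```

```text
tin_a T [([131.0, 253.0], 0.89), ([193.0, 221.0], 0.7), ([194.0, 249.0], 0.6)]
tin_a S [([218.0, 218.0], 0.5)]
tin_a_lip T [([154.0, 236.0], 0.9), ([220.0, 250.0], 0.66), ([196.0, 235.0], 0.58)]
tin_a_lip S [([330.0, 229.0], 0.17)]
caddy T [([195.0, 237.0], 0.57)]
caddy S [([208.0, 223.0], 0.77)]
scale T [([344.0, 238.0], 0.59)]
scale S [([331.0, 260.0], 0.6)]
bowl_rim T [([350.0, 238.0], 0.91)]
bowl_rim S [([327.0, 231.0], 0.85)]
mug T [([287.0, 173.0], 0.69)]
mug S []
candle_jar T [([394.0, 224.0], 0.68)]
candle_jar S [([381.0, 264.0], 0.94)]
shaker T [([254.0, 192.0], 0.5)]
shaker S [([269.0, 224.0], 0.57)]
garlic T [([343.0, 241.0], 0.59), ([269.0, 197.0], 0.49)]
garlic S [([279.0, 228.0], 0.63), ([304.0, 223.0], 0.58)]
matchbox T [([410.0, 253.0], 0.95), ([196.0, 235.0], 0.46)]
matchbox S [([384.0, 283.0], 0.75)]
{'time': 1.1, 'joint_pos': [0.969, 0.181, 1.607, -0.0, 1.354, -0.206], 'joint_velocities': [-0.001, -0.001, 0.0, 0.001, 0.001, 0.001], 'effort': [0.0, -43.382, -34.219, 0.07, 0.031, -0.0], 'tcp_pos': [0.222, 0.531, 0.239], 'eef_rot': [-0.618, -3.08, 0.0], 'force': [0.159, 0.676, 0.725], 'wrist_torque': [0.011, 0.024, 0.058], 'grip_force': 0.0, 'opening': 0.088}
```

View pics/t0.png

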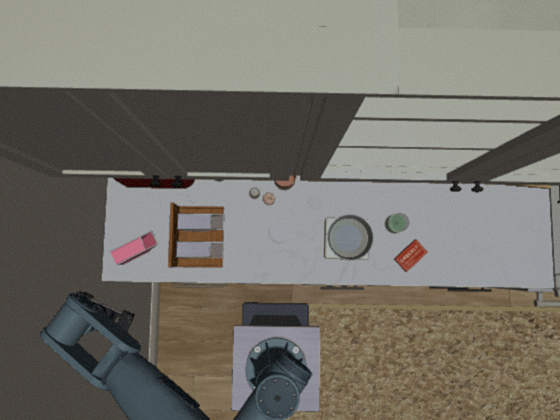

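View pics/s0.png

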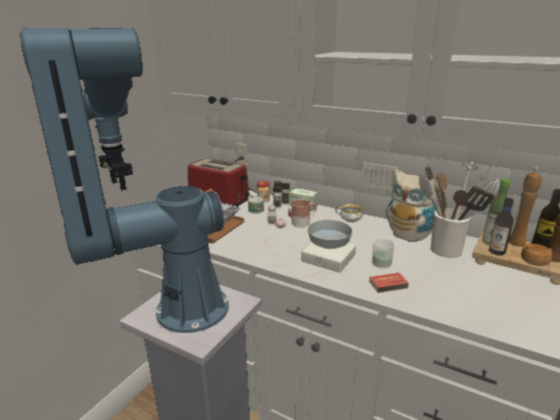

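The top view shows the caddy at (170–224, 205–268) with tins at about rows 221 and 249 and spouts to the right. The pink look-alike is at (134, 248) and the bowl at (350, 238). In the side view the arm hides the tins, and the bowl is at (329, 234).

Run:
```python
from h import *
T=camera("top");S=camera("side")
R=np.array(T['R']);print("cam top",(-R.T@T['t']).round(3),T['fx'],R.round(3).tolist()); R=np.array(S['R']);print("side",(-R.T@S['t']).round(3))
f=lambda a:np.round(a,3).tolist()
b1=models.tip_of(T,"bowl_rim")[0]['uv'];b2=models.tip_of(S,"bowl_rim")[0]['uv'];print("bowl",f(tri(T,b1,S,b2)),f(onplane(T,b1,.127)))
for n in["tin_a","tin_a_lip"]:
  for d in models.tip_of(T,n)[:4]: print(n,f(onplane(T,d['uv'],.013 if n=="tin_a" else .088)),round(d['conf'],2),f(d['uv']))
for n in ["mug","candle_jar","shaker","garlic","matchbox"]:
  for d in models.tip_of(T,n)[:2]:print(n,f(onplane(T,d['uv'],0)),round(d['conf'],2))
c=T['color'][198:275,160:235];cv2.imwrite("pics/t1.png",cv2.resize(c,None,fx=7.5,fy=7.5,interpolation=cv2.INTER_CUBIC))
```

```text
cam top [0.376 0.022 1.79 ] 475.3109328368233 [[0.017, -1.0, 0.013], [-0.993, -0.018, -0.114], [0.114, -0.011, -0.993]]
side [-0.776 -0.759  0.807]
bowl [0.475, -0.244, 0.127] [0.477, -0.249, 0.127]
tin_a [0.427, 0.305, 0.013] 0.84 [195.6, 248.9]
tin_a [0.531, 0.323, 0.013] 0.72 [191.7, 221.0]
tin_a [0.416, 0.543, 0.013] 0.59 [131.4, 250.8]
tin_a_lip [0.454, 0.448, 0.088] 0.63 [152.5, 239.9]
tin_a_lip [0.41, 0.203, 0.088] 0.61 [220.7, 253.4]
mug [0.729, -0.036, 0.0] 0.63
candle_jar [0.539, -0.425, 0.0] 0.66
shaker [0.638, 0.086, 0.0] 0.57
shaker [0.429, 0.314, 0.0] 0.34
garlic [0.623, 0.037, 0.0] 0.53
garlic [0.716, -0.033, 0.0] 0.26
matchbox [0.413, 0.214, 0.0] 0.74
matchbox [0.414, -0.498, 0.0] 0.73
```

View pics/t1.png

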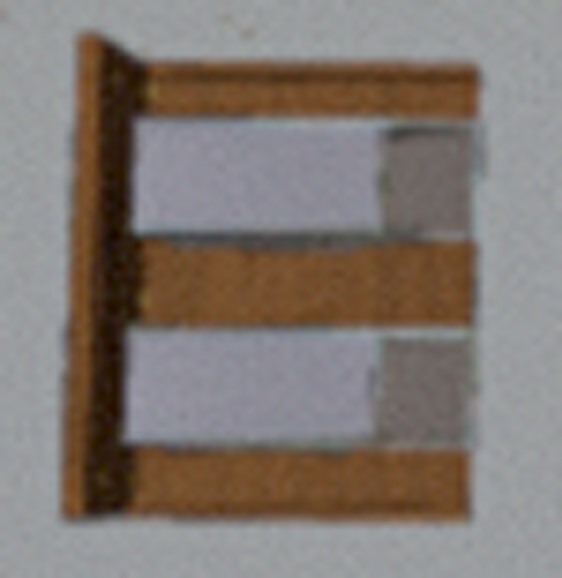

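The crop shows both tins clearly: upper tin top face x 134–474, y 118–236; lower tin x 124–470, y 333–443; caddy rims at y 65 and 518.

Run:
```python
from h import *
T=camera("top")
U=lambda x,y:np.array([(x+.5)/7.5-.5+160,(y+.5)/7.5-.5+198])
w=lambda x,y,z:onplane(T,U(x,y),z)[:2].round(4)
for n,c in {"up":[(135,120),(472,122),(474,237),(133,236)],"low":[(126,330),(472,335),(470,443),(123,441)]}.items():
    q=np.array([w(*p,.088) for p in c]);print(n,q.tolist())
    a=(q[1]+q[2]-q[0]-q[3])/2;d=a/np.linalg.norm(a);print("len",np.linalg.norm(a),"yaw",np.degrees(np.arctan2(*d[::-1])),"orig",(q.mean(0)-d*.0315).round(4),"width",(q[0]-q[3]+q[1]-q[2])/2)
print("rims z.024",w(476,65,.024),w(468,518,.01),"board top",w(80,35,.13),w(64,517,.13), w(475,115,.01))
```

```text
up [[0.55, 0.3623], [0.552, 0.2012], [0.4968, 0.1986], [0.4944, 0.361]]
len 0.16176496066824855 yaw -89.2207546032056 orig [0.5229 0.3123] width [0.0554  0.00195]
low [[0.4496, 0.3625], [0.45, 0.1981], [0.3989, 0.1975], [0.397, 0.3618]]
len 0.16435402337636884 yaw -89.59909296557554 orig [0.4237 0.3115] width [0.05185 0.00065]
rims z.024 [0.5872 0.2068] [0.3629 0.2055] board top [0.5853 0.3812] [0.3612 0.3791] [0.5636 0.208 ]
```

```bash
cat >> h.py <<'E'
from scipy.spatial.transform import Slerp
def Rt(lean=0,yaw=.5):
    # tool: y ~ world x, x ~ +y, z down; lean>0: hand body goes to +y (away from spout)
    b=Ro.from_euler('z',yaw,degrees=True)*Ro.from_matrix(np.array([[0,1,0],[1,0,0],[0,0,-1.]]))
    return Ro.from_euler('x',-lean,degrees=True)*b
def plan(legs,grip,p=None,r=None):
    "legs: (pos,R,n) of the TCP; prints rows in calls of 5"
    s=bot.sense()
    p=np.array(s['tcp_pos']) if p is None else np.array(p); r=Ro.from_rotvec(s['eef_rot']) if r is None else r
    rows=[]
    for q,R,n in legs:
        p0=p.copy();sl=Slerp([0,1],Ro.concatenate([r,R]))
        for i in range(1,n+1):
            w=p0+(np.array(q)-p0)*i/n; R1=sl(i/n)
            v=np.r_[r.inv().apply(w-p)/.03,np.degrees((r.inv()*R1).as_rotvec())/6].round(2)
            rows.append((v+0.).tolist()+[grip]); p=p+r.apply(v[:3]*.03); r=r*Ro.from_rotvec(np.radians(v[3:]*6))
    for i in range(0,len(rows),5):print(str([rows[i:i+5]]).replace(' ',''))
    return p,r
def st():
    s=bot.sense();print({k:np.round(s[k],4).tolist() for k in("time","tcp_pos","eef_rot","force","wrist_torque","opening","grip_force","joint_pos")})
E
python3 - <<'E'
from h import *
plan([((.424,.3115,.239),Rt(),14)],0)
E
```

```text
[[[-0.65,-0.3,0.0,0.0,0.0,0.8,0],[-0.66,-0.24,0.0,0.0,0.0,0.79,0],[-0.69,-0.18,0.0,0.0,0.0,0.8,0],[-0.7,-0.13,0.0,0.0,0.0,0.79,0],[-0.7,-0.07,0.0,0.0,0.0,0.8,0]]]
[[[-0.71,0.0,0.0,0.0,0.0,0.79,0],[-0.71,0.05,0.0,0.0,0.0,0.8,0],[-0.7,0.1,-0.01,0.0,0.0,0.79,0],[-0.69,0.17,0.0,0.0,0.0,0.8,0],[-0.68,0.23,0.0,0.0,0.0,0.8,0]]]
[[[-0.65,0.27,0.0,0.0,0.0,0.79,0],[-0.63,0.34,0.0,0.0,0.0,0.8,0],[-0.6,0.38,0.0,0.0,0.0,0.79,0],[-0.56,0.43,0.0,0.0,0.0,0.8,0]]]
```

Emit:
move_arm:
  series:
    - [[-0.65, -0.3, 0, 0, 0, 0.8, 0], [-0.66, -0.24, 0, 0, 0, 0.8, 0], [-0.69, -0.18, 0, 0, 0, 0.8, 0], [-0.7, -0.13, 0, 0, 0, 0.8, 0], [-0.7, -0.07, 0, 0, 0, 0.8, 0]]

```text
time: 2.2
tcp_pos: [0.2942, 0.4516, 0.2388]
eef_rot: [1.249, 2.882, 0.0]
force: [-0.2, 0.4, 0.7]
opening: 0.088
grip_force: 0.0
```

Emit:
move_arm:
  series:
    - [[-0.71, 0, 0, 0, 0, 0.8, 0], [-0.71, 0.05, 0, 0, 0, 0.8, 0], [-0.7, 0.1, 0, 0, 0, 0.8, 0], [-0.69, 0.17, 0, 0, 0, 0.8, 0], [-0.68, 0.23, 0, 0, 0, 0.8, 0]]

```text
time: 2.7
tcp_pos: [0.3666, 0.3731, 0.2388]
eef_rot: [1.821, 2.56, 0.0]
force: [-0.4, -0.2, 0.2]
opening: 0.0883
grip_force: 0.0
```

Emit:
move_arm:
  series:
    - [[-0.65, 0.27, 0, 0, 0, 0.8, 0], [-0.63, 0.34, 0, 0, 0, 0.8, 0], [-0.6, 0.38, 0, 0, 0, 0.75, 0], [-0.56, 0.43, 0, 0, 0, 0.75, 0], [0, 0, 0, 0, 0, 0, 0]]

```text
time: 3.2
tcp_pos: [0.4248, 0.3095, 0.2388]
eef_rot: [2.211, 2.231, 0.0]
force: [-0.5, -0.4, -0.3]
opening: 0.0881
grip_force: 0.0
```

Run:
```python
from h import *
st()
T=camera("top");S=camera("side")
X=[.424,.3115,.239]; print(proj(T,X),proj(S,X), proj(S,[.424,.3115,.088]))
for n in["tin_a","tin_a_lip"]:
  for nm,c in(("T",T),("S",S)):
    for d in models.tip_of(c,n)[:4]: print(n,nm,np.round(d['uv'],1),round(d['conf'],2))
im=S['color'][150:290,130:330];cv2.imwrite("pics/s2.png",cv2.resize(im,None,fx=4,fy=4,interpolation=cv2.INTER_CUBIC))
plan([((.424,.3115,.075),Rt(),6),((.424,.3115,.045),Rt(),3)],0)
```

```text
{'time': 3.2, 'tcp_pos': [0.4248, 0.3095, 0.2388], 'eef_rot': [2.2112, 2.2306, 0.0003], 'force': [-0.5057, -0.4131, -0.3197], 'wrist_torque': [-0.0302, 0.1284, 0.0197], 'opening': 0.0881, 'grip_force': 0.0, 'joint_pos': [0.4039, 0.0698, 1.7304, -0.0007, 1.341, 0.3953]}
[182.54674149 247.56150584] [197.29826909 179.1649197 ] [200.62195165 213.1962442 ]
tin_a T [197.2 248.2] 0.7
tin_a T [192.4 223.7] 0.58
tin_a T [132.8 252.1] 0.57
tin_a S [219.8 218.7] 0.57
tin_a_lip T [222.2 247.9] 0.69
tin_a_lip T [256.9 194.3] 0.31
[[[0.0,0.01,0.91,0.0,0.0,0.01,0],[0.0,0.0,0.91,0.0,0.0,0.01,0],[0.0,0.01,0.91,0.0,0.0,0.01,0],[0.0,0.01,0.91,0.0,0.0,0.01,0],[0.0,0.01,0.91,0.0,0.0,0.01,0]]]
[[[0.0,0.0,0.91,0.0,0.0,0.0,0],[0.0,0.0,0.33,0.0,0.0,0.0,0],[0.0,0.0,0.33,0.0,0.0,0.0,0],[0.0,0.0,0.34,0.0,0.0,0.0,0]]]
```

View pics/s2.png

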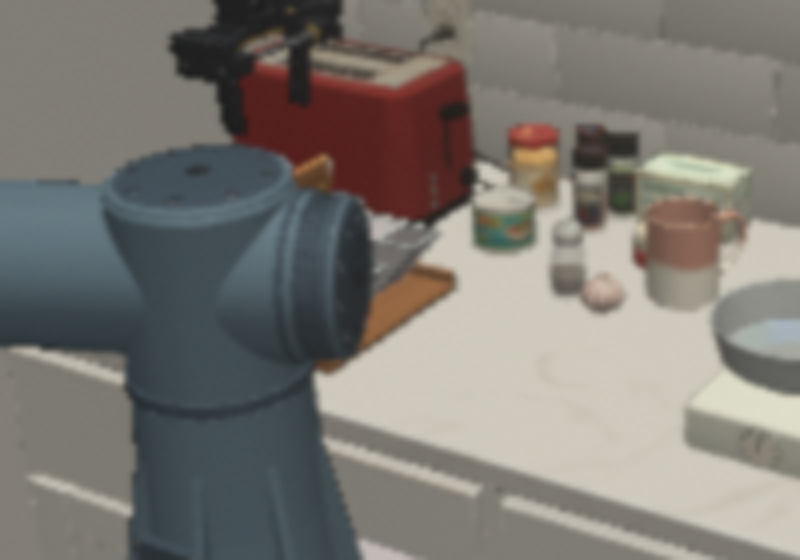

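The side crop shows the robot base hiding the caddy except for the tins' spouts at crop (370–440, 215–290). The gripper is above and clear, so I'm descending.

Emit:
move_arm:
  series:
    - [[0, 0, 0.9, 0, 0, 0, 0], [0, 0, 0.9, 0, 0, 0, 0], [0, 0, 0.9, 0, 0, 0, 0], [0, 0, 0.9, 0, 0, 0, 0], [0, 0, 0.9, 0, 0, 0, 0]]

```text
time: 4.0
tcp_pos: [0.4229, 0.3116, 0.1028]
eef_rot: [2.205, 2.237, 0.001]
force: [0.2, 0.2, 0.4]
opening: 0.0882
grip_force: 0.0
```

Emit:
move_arm:
  series:
    - [[0, 0, 0.6, 0, 0, 0, 0], [0, 0, 0.5, 0, 0, 0, 0], [0, 0, 0.4, 0, 0, 0, 0], [0, 0, 0.4, 0, 0, 0, 0], [0, 0, 0, 0, 0, 0, 0]]

```text
time: 4.5
tcp_pos: [0.4222, 0.3107, 0.0453]
eef_rot: [-2.206, -2.235, 0.004]
force: [-0.3, 0.7, -0.0]
opening: 0.0885
grip_force: 0.0
```

Run:
```python
from h import *
st()
```

```text
{'time': 4.5, 'tcp_pos': [0.4222, 0.3107, 0.0453], 'eef_rot': [-2.206, -2.2354, 0.0038], 'force': [-0.2746, 0.7327, -0.0212], 'wrist_torque': [-0.0775, 0.075, -0.0151], 'opening': 0.0885, 'grip_force': 0.0, 'joint_pos': [0.4078, 0.3359, 1.86, -0.0, 0.9484, 0.3946]}
```

Emit:
move_arm:
  series:
    - [[0, 0, 0, 0, 0, 0, 1], [0, 0, 0, 0, 0, 0, 1], [0, 0, 0, 0, 0, 0, 1], [0, 0, 0, 0, 0, 0, 1], [0, 0, 0, 0, 0, 0, 1]]
  grip_force: 45

```text
time: 5.0
tcp_pos: [0.4243, 0.3112, 0.0474]
eef_rot: [2.207, 2.235, 0.003]
force: [1.9, 0.6, 1.9]
opening: 0.0535
grip_force: 45.0
```

Emit:
move_arm:
  series:
    - [[0, 0, 0, 0, 0, 0, 1], [0, 0, 0, 0, 0, 0, 1], [0, 0, -0.2, 0, 0, 0, 1], [0, 0, -0.5, 0, 0, 0, 1], [0, 0, -0.7, 0, 0, 0, 1]]

```text
time: 5.5
tcp_pos: [0.4208, 0.31, 0.0872]
eef_rot: [-2.206, -2.234, 0.009]
force: [0.3, -0.3, -4.1]
opening: 0.0535
grip_force: 45.0
```

Emit:
move_arm:
  series:
    - [[0, 0, -0.8, 0, 0, 0, 1], [0, 0, -0.8, 0, 0, 0, 1], [0, 0, -0.8, 0, 0, 0, 1], [0, 0, -0.5, 0, 0, 0, 1], [0, 0, 0, 0, 0, 0, 1]]

```text
time: 6.0
tcp_pos: [0.4237, 0.3113, 0.1774]
eef_rot: [2.207, 2.235, 0.003]
force: [-0.3, 0.8, -4.3]
opening: 0.0538
grip_force: 45.0
```

Run:
```python
from h import *
st()
```

```text
{'time': 6.0, 'tcp_pos': [0.4237, 0.3113, 0.1774], 'eef_rot': [2.2067, 2.2352, 0.0032], 'force': [-0.2838, 0.7649, -4.2641], 'wrist_torque': [-0.0991, 0.0443, -0.0099], 'opening': 0.0538, 'grip_force': 44.9885, 'joint_pos': [0.4076, 0.1348, 1.7905, 0.0002, 1.2142, 0.3947]}
```

Emit:
move_arm:
  series:
    - [[0, 0, 0, 0, -0.5, 0, 1], [0, 0, 0, 0, -0.6, 0, 1], [0, 0, 0, 0, -0.6, 0, 1], [0, 0, 0, 0, 0, 0, 1], [0, 0, 0, 0, 0, 0, 1]]

```text
time: 6.5
tcp_pos: [0.4222, 0.3109, 0.1741]
eef_rot: [2.114, 2.144, -0.192]
force: [-0.0, 0.8, -3.2]
opening: 0.0539
grip_force: 45.0
```

Emit:
move_arm:
  series:
    - [[0, 0, 0, 0, 0, 0, 1], [0, 0, 0, 0, 0, 0, 1], [0, 0, 0, 0, 0, 0, 1], [0, 0, 0, 0, 0, 0, 1], [0, 0, 0, 0, 0, 0, 1]]

```text
time: 7.0
tcp_pos: [0.4235, 0.3108, 0.1758]
eef_rot: [2.115, 2.141, -0.188]
force: [0.1, 0.1, -3.3]
opening: 0.054
grip_force: 45.0
```

Emit:
move_arm:
  series:
    - [[0, 0, 0, 0, 0, 0, 1], [0, 0, 0, 0, 0, 0, 1], [0, 0, 0, 0, 0.6, 0, 1], [0, 0, 0, 0, 0.6, 0, 1], [0, 0, 0, 0, 0.5, 0, 1]]

```text
time: 7.5
tcp_pos: [0.4234, 0.311, 0.1758]
eef_rot: [-2.206, -2.235, -0.003]
force: [0.1, 1.0, -2.7]
opening: 0.0536
grip_force: 45.0
```

```bash
cat >> h.py <<'E'
def feel(n=8):
    a=[]
    for i in range(n):
        camera("top"); s=bot.sense(); a.append(np.r_[s['wrist_torque'],s['force']])
    a=np.array(a); print("mom/force",a.mean(0).round(4),"sd",a.std(0).round(4)); print(a[:,0].round(3)); st()
E
python3 - <<'E'
from h import *
feel()
E
```

```text
mom/force [-0.0766  0.0728  0.0097  0.2936 -0.0327 -3.5452] sd [0.0313 0.0291 0.0198 0.6384 0.3758 0.5064]
[-0.066 -0.132 -0.103 -0.069 -0.085 -0.089 -0.043 -0.026]
{'time': 7.9, 'tcp_pos': [0.4233, 0.3113, 0.1756], 'eef_rot': [2.2063, 2.2359, -0.0009], 'force': [0.1057, -0.4282, -3.5884], 'wrist_torque': [-0.0262, 0.0972, -0.0258], 'opening': 0.0535, 'grip_force': 44.9911, 'joint_pos': [0.4083, 0.138, 1.7907, -0.0006, 1.2133, 0.3952]}
```

Emit:
move_arm:
  series:
    - [[0, 0, 0, 0, 0.5, 0, 1], [0, 0, 0, 0, 0.6, 0, 1], [0, 0, 0, 0, 0.6, 0, 1], [0, 0, 0, 0, 0, 0, 1], [0, 0, 0, 0, 0, 0, 1]]

```text
time: 8.4
tcp_pos: [0.4234, 0.3107, 0.1757]
eef_rot: [-2.116, -2.142, -0.187]
force: [-0.1, 0.4, -4.1]
opening: 0.0537
grip_force: 45.0
```

Emit:
move_arm:
  series:
    - [[0, 0, 0, 0, 0, 0, 1], [0, 0, 0, 0, 0, 0, 1], [0, 0, 0, 0, 0, 0, 1], [0, 0, 0, 0, 0, 0, 1], [0, 0, 0, 0, 0, 0, 1]]

```text
time: 8.9
tcp_pos: [0.4233, 0.3111, 0.1757]
eef_rot: [-2.114, -2.141, -0.188]
force: [0.1, -0.2, -4.1]
opening: 0.0534
grip_force: 45.0
```

Emit:
move_arm:
  series:
    - [[0, 0, 0, 0, 0, 0, 1], [0, 0, 0, 0, 0, 0, 1], [0, 0, 0, 0, -0.6, 0, 1], [0, 0, 0, 0, -0.6, 0, 1], [0, 0, 0, 0, -0.5, 0, 1]]

```text
time: 9.4
tcp_pos: [0.4236, 0.311, 0.176]
eef_rot: [2.207, 2.233, -0.001]
force: [0.9, 0.5, -3.6]
opening: 0.0541
grip_force: 45.0
```

Run:
```python
from h import *
feel()
```

```text
mom/force [ 0.0279  0.0564  0.0055  0.027   0.0316 -3.8   ] sd [0.0464 0.032  0.0265 0.5534 0.6107 0.7457]
[ 0.05   0.11  -0.005  0.001  0.045 -0.042  0.071 -0.006]
{'time': 9.8, 'tcp_pos': [0.4234, 0.3105, 0.1756], 'eef_rot': [-2.2078, -2.2342, -0.0004], 'force': [0.6933, -0.9475, -4.8294], 'wrist_torque': [-0.0064, 0.0215, 0.0235], 'opening': 0.0536, 'grip_force': 44.9913, 'joint_pos': [0.4062, 0.1367, 1.7922, 0.0006, 1.2127, 0.3941]}
```

Run:
```python
from h import *
feel(12)
```

```text
mom/force [ 0.0282  0.0601 -0.0173 -0.0987  0.2932 -3.5437] sd [0.0248 0.0298 0.0226 0.6439 0.3554 0.5587]
[ 0.034  0.004  0.018  0.026  0.022  0.073  0.008  0.038  0.057 -0.006
 -0.     0.064]
{'time': 10.4, 'tcp_pos': [0.4234, 0.3109, 0.1757], 'eef_rot': [-2.2073, -2.2354, 0.0001], 'force': [0.5557, -0.1046, -3.3908], 'wrist_torque': [0.0644, 0.0803, -0.0208], 'opening': 0.0534, 'grip_force': 44.9913, 'joint_pos': [0.4073, 0.1373, 1.7914, -0.0, 1.213, 0.3947]}
```

Emit:
move_arm:
  series:
    - [[0, 0, 0, 0, -0.5, 0, 1], [0, 0, 0, 0, -0.6, 0, 1], [0, 0, 0, 0, -0.6, 0, 1], [0, 0, 0, 0, 0, 0, 1], [0, 0, 0, 0, 0, 0, 1]]

```text
time: 10.9
tcp_pos: [0.4231, 0.3113, 0.1754]
eef_rot: [2.114, 2.143, -0.188]
force: [0.2, -0.6, -4.6]
opening: 0.054
grip_force: 45.0
```

Emit:
move_arm:
  series:
    - [[0, 0, 0, 0, 0, 0, 1], [0, 0, 0, 0, 0, 0, 1], [0, 0, 0, 0, 0, 0, 1], [0, 0, 0, 0, 0, 0, 1], [0, 0, 0, 0, 0, 0, 1]]

```text
time: 11.4
tcp_pos: [0.4235, 0.3108, 0.1758]
eef_rot: [2.115, 2.141, -0.188]
force: [-0.4, -0.1, -3.9]
opening: 0.054
grip_force: 45.0
```

Emit:
move_arm:
  series:
    - [[0, 0, 0, 0, 0, 0, 1], [0, 0, 0, 0, 0, 0, 1], [0, 0, 0, 0, 0.6, 0, 1], [0, 0, 0, 0, 0.6, 0, 1], [0, 0, 0, 0, 0.5, 0, 1]]

```text
time: 11.9
tcp_pos: [0.4234, 0.311, 0.1758]
eef_rot: [-2.206, -2.235, -0.003]
force: [0.6, -0.1, -3.8]
opening: 0.0538
grip_force: 45.0
```

Run:
```python
from h import *
feel(16)
p,r=plan([((.44,.31,.19),Rt(),2),((.44,.04,.17),Rt(),11),((.44,.04,.05),Rt(),6),((.44,.04,.033),Rt(),4)],1)
```

```text
mom/force [-0.0935  0.0658  0.0144 -0.0716 -0.0505 -3.5638] sd [0.0339 0.0257 0.0304 0.4802 0.4039 0.4827]
[-0.151 -0.119 -0.123 -0.016 -0.103 -0.094 -0.101 -0.062 -0.036 -0.1
 -0.103 -0.129 -0.099 -0.096 -0.055 -0.108]
{'time': 12.7, 'tcp_pos': [0.4233, 0.311, 0.1757], 'eef_rot': [2.2072, 2.2355, -0.0003], 'force': [-0.3469, -0.5577, -3.2403], 'wrist_torque': [-0.1082, 0.0668, 0.0644], 'opening': 0.0542, 'grip_force': 44.991, 'joint_pos': [0.4074, 0.1374, 1.7914, -0.0001, 1.213, 0.3947]}
[[[-0.02,0.28,-0.24,0.0,0.0,0.02,1],[-0.02,0.28,-0.24,0.0,0.0,0.02,1],[-0.82,-0.01,0.06,0.0,0.0,0.0,1],[-0.82,0.0,0.06,0.0,0.0,0.0,1],[-0.81,-0.01,0.06,0.0,0.0,0.0,1]]]
[[[-0.82,-0.01,0.06,0.0,0.0,0.0,1],[-0.82,-0.01,0.06,0.0,0.0,0.0,1],[-0.82,0.0,0.07,0.0,0.0,0.0,1],[-0.82,-0.01,0.06,0.0,0.0,0.0,1],[-0.81,-0.01,0.06,0.0,0.0,0.0,1]]]
[[[-0.82,-0.01,0.06,0.0,0.0,0.0,1],[-0.82,0.0,0.06,0.0,0.0,0.0,1],[-0.82,-0.01,0.06,0.0,0.0,0.0,1],[0.0,0.0,0.67,0.0,0.0,0.0,1],[0.0,0.0,0.66,0.0,0.0,0.0,1]]]
[[[0.0,0.0,0.67,0.0,0.0,0.0,1],[0.0,0.0,0.67,0.0,0.0,0.0,1],[0.0,0.0,0.66,0.0,0.0,0.0,1],[0.0,0.0,0.67,0.0,0.0,0.0,1],[0.0,0.0,0.14,0.0,0.0,0.0,1]]]
[[[0.0,0.0,0.14,0.0,0.0,0.0,1],[0.0,0.0,0.14,0.0,0.0,0.0,1],[0.0,0.0,0.15,0.0,0.0,0.0,1]]]
```

The change is about 0.12 N·m, so this is the full tin. I'm carrying it to the clear worktop.

Emit:
move_arm:
  series:
    - [[-0.2, 0.2, -0.2, 0, 0, 0, 1], [-0.5, 0.3, -0.2, 0, 0, 0, 1], [-0.8, 0, 0, 0, 0, 0, 1], [-0.9, 0, 0, 0, 0, 0, 1], [-0.9, 0, 0, 0, 0, 0, 1]]

```text
time: 13.2
tcp_pos: [0.4401, 0.2108, 0.1883]
eef_rot: [2.207, 2.235, 0.001]
force: [0.8, -0.3, -3.8]
opening: 0.0534
grip_force: 45.0
```

Emit:
move_arm:
  series:
    - [[-0.9, 0, 0, 0, 0, 0, 1], [-0.9, 0, 0, 0, 0, 0, 1], [-0.9, 0, 0, 0, 0, 0, 1], [-0.9, 0, 0, 0, 0, 0, 1], [-0.9, 0, 0.2, 0, 0, 0, 1]]

```text
time: 13.7
tcp_pos: [0.4424, 0.0755, 0.1831]
eef_rot: [2.206, 2.233, 0.003]
force: [0.4, 0.3, -4.1]
opening: 0.054
grip_force: 45.0
```

Emit:
move_arm:
  series:
    - [[-0.7, 0, 0.4, 0, 0, 0, 1], [-0.4, 0, 0.5, 0, 0, 0, 1], [-0.1, 0, 0.7, 0, 0, 0, 1], [0, 0, 0.8, 0, 0, 0, 1], [0, 0, 0.8, 0, 0, 0, 1]]

```text
time: 14.2
tcp_pos: [0.4427, 0.0402, 0.0858]
eef_rot: [2.207, 2.233, 0.002]
force: [-0.5, -0.1, -3.7]
opening: 0.0537
grip_force: 45.0
```

Run:
```python
from h import *
camera("top");st()
plan([((.44,.04,.034),Rt(),5)],1)
```

```text
{'time': 14.25, 'tcp_pos': [0.4398, 0.0406, 0.0821], 'eef_rot': [-2.2062, -2.2319, 0.004], 'force': [-4.1817, -1.106, -6.7393], 'wrist_torque': [-0.0992, 0.2548, -0.014], 'opening': 0.0535, 'grip_force': 44.9926, 'joint_pos': [-0.1777, 0.1041, 2.0524, -0.0002, 0.9893, -0.1891]}
[[[0.0,0.0,0.32,-0.01,0.0,0.01,1],[-0.01,0.0,0.32,-0.01,0.0,0.0,1],[0.0,0.01,0.32,0.0,0.0,0.01,1],[-0.01,0.0,0.32,-0.01,0.0,0.0,1],[0.0,0.0,0.32,-0.01,-0.01,0.01,1]]]
```

Emit:
move_arm:
  series:
    - [[0, 0, 0.5, 0, 0, 0, 1], [0, 0, 0.4, 0, 0, 0, 1], [0, 0, 0.3, 0, 0, 0, 1], [0, 0, 0.2, 0, 0, 0, 1], [0, 0, 0.15, 0, 0, 0, 1]]

```text
time: 14.75
tcp_pos: [0.442, 0.0411, 0.0391]
eef_rot: [2.207, 2.235, 0.0]
force: [-0.2, 0.4, -3.2]
opening: 0.0538
grip_force: 45.0
```

Emit:
move_arm:
  series:
    - [[0, 0, 0.05, 0, 0, 0, 1], [0, 0, 0, 0, 0, 0, 1]]

```text
time: 14.95
tcp_pos: [0.4419, 0.0412, 0.0378]
eef_rot: [2.207, 2.235, 0.0]
force: [0.9, -0.4, -4.1]
opening: 0.0538
grip_force: 45.0
```

Run:
```python
from h import *
feel(3)
```

```text
mom/force [-0.0193  0.0599  0.022   0.3138 -0.4171 -3.604 ] sd [0.0146 0.0161 0.0536 0.3159 0.0536 0.1412]
[-0.036 -0.    -0.022]
{'time': 15.1, 'tcp_pos': [0.4421, 0.0411, 0.0381], 'eef_rot': [2.2069, 2.235, 0.0007], 'force': [0.5476, -0.3846, -3.7756], 'wrist_torque': [-0.0222, 0.0411, -0.0421], 'opening': 0.0536, 'grip_force': 44.9903, 'joint_pos': [-0.1758, 0.1968, 2.0644, -0.0, 0.8796, -0.1884]}
```

Emit:
move_arm:
  series:
    - [[0, 0, 0.06, 0, 0, 0, 1], [0, 0, 0.05, 0, 0, 0, 1], [0, 0, 0, 0, 0, 0, 1]]

```text
time: 15.4
tcp_pos: [0.4418, 0.0411, 0.0344]
eef_rot: [2.207, 2.235, 0.0]
force: [-0.2, 0.2, -3.0]
opening: 0.0536
grip_force: 45.0
```

Emit:
move_arm:
  series:
    - [[0, 0, 0.04, 0, 0, 0, 1], [0, 0, 0, 0, 0, 0, 1]]

```text
time: 15.6
tcp_pos: [0.4419, 0.0411, 0.0343]
eef_rot: [-2.207, -2.235, 0.001]
force: [-6.0, 0.8, 12.2]
opening: 0.054
grip_force: 45.0
```

Emit:
move_arm:
  series:
    - [[0, 0, 0.03, 0, 0, 0, 1], [0, 0, 0, 0, 0, 0, 1]]

```text
time: 15.8
tcp_pos: [0.4419, 0.0412, 0.0343]
eef_rot: [-2.207, -2.236, 0.001]
force: [-12.0, 1.1, 25.6]
opening: 0.0538
grip_force: 45.0
```

Emit:
move_arm:
  series:
    - [[0, 0, -0.05, 0, 0, 0, 1], [0, 0, 0, 0, 0, 0, 0], [0, 0, 0, 0, 0, 0, 0], [0, 0, 0, 0, 0, 0, 0], [0, 0, 0, 0, 0, 0, 0]]

```text
time: 16.3
tcp_pos: [0.4418, 0.0411, 0.0337]
eef_rot: [-2.207, -2.235, 0.0]
force: [0.6, 0.0, -0.2]
opening: 0.0836
grip_force: 0.0
```

Run:
```python
from h import *
st()
plan([((.442,.041,.15),Rt(0,.75),5),((.442,.131,.114),Rt(45,.75),9),((.442,.0535,.0366),Rt(45,.75),6)],0)
T=camera("top");c=T['color'][190:290,160:320];cv2.imwrite("pics/t3.png",cv2.resize(c,None,fx=4,fy=4,interpolation=cv2.INTER_CUBIC))
```

```text
{'time': 16.3, 'tcp_pos': [0.4418, 0.0411, 0.0337], 'eef_rot': [-2.2074, -2.2353, 0.0001], 'force': [0.6121, 0.0292, -0.1793], 'wrist_torque': [-0.1091, 0.102, 0.0394], 'opening': 0.0836, 'grip_force': 0.0, 'joint_pos': [-0.1759, 0.2062, 2.0654, -0.0, 0.87, -0.1884]}
[[[0.0,0.0,-0.78,0.0,0.0,0.0,0],[0.0,0.0,-0.77,0.0,0.0,0.0,0],[0.0,0.0,-0.78,0.0,0.0,0.0,0],[0.0,0.0,-0.77,0.0,0.0,0.0,0],[0.0,0.01,-0.78,0.0,0.0,-0.01,0]]]
[[[0.33,0.0,0.13,0.01,-0.83,0.0,0],[0.35,0.01,0.11,0.01,-0.84,0.0,0],[0.35,0.0,0.07,0.01,-0.83,0.0,0],[0.35,0.01,0.05,0.01,-0.83,0.0,0],[0.36,0.0,0.01,0.02,-0.84,0.0,0]]]
[[[0.36,0.01,-0.02,0.01,-0.83,0.0,0],[0.35,0.0,-0.05,0.01,-0.83,0.0,0],[0.35,0.0,-0.09,0.01,-0.84,0.0,0],[0.34,0.01,-0.11,0.01,-0.83,0.0,0],[0.0,0.0,0.61,0.0,0.0,0.0,0]]]
[[[0.0,0.0,0.61,0.0,0.0,0.0,0],[0.0,0.0,0.61,0.0,0.0,0.0,0],[0.0,0.0,0.61,0.0,0.0,0.0,0],[0.0,0.0,0.6,0.0,0.0,0.0,0],[0.0,0.0,0.61,0.0,0.0,0.0,0]]]
```

Emit:
move_arm:
  series:
    - [[0, 0, -0.6, 0, 0, 0, 0], [0, 0, -0.8, 0, 0, 0, 0], [0, 0, -0.8, 0, 0, 0, 0], [0, 0, -0.8, 0, 0, 0, 0], [0, 0, -0.9, 0, 0, 0, 0]]

```text
time: 16.85
tcp_pos: [0.4413, 0.0412, 0.1514]
eef_rot: [-2.207, -2.235, 0.001]
force: [0.3, -0.8, -0.5]
opening: 0.0879
grip_force: 0.0
```

Emit:
move_arm:
  series:
    - [[0.33, 0, 0.13, 0, -0.83, 0, 0], [0.35, 0, 0.11, 0, -0.83, 0, 0], [0.35, 0, 0.07, 0, -0.83, 0, 0], [0.35, 0, 0.05, 0, -0.83, 0, 0], [0.36, 0, 0.01, 0, -0.83, 0, 0]]

```text
time: 17.35
tcp_pos: [0.4414, 0.0916, 0.1309]
eef_rot: [1.965, 1.99, -0.435]
force: [-1.0, 0.2, -0.4]
opening: 0.0882
grip_force: 0.0
```

Emit:
move_arm:
  series:
    - [[0.36, 0, -0.02, 0, -0.83, 0, 0], [0.35, 0, -0.05, 0, -0.83, 0, 0], [0.35, 0, -0.09, 0, -0.83, 0, 0], [0.34, 0, -0.11, 0, -0.83, 0, 0], [0, 0, 0, 0, 0, 0, 0]]

```text
time: 17.85
tcp_pos: [0.4394, 0.1324, 0.1125]
eef_rot: [1.744, 1.775, -0.726]
force: [-0.2, -0.1, -0.7]
opening: 0.0884
grip_force: 0.0
```

Run:
```python
from h import *
st();s=bot.sense();print(Ro.from_rotvec(s['eef_rot']).as_matrix().round(3))
T=camera("top");S=camera("side")
for n in["tin_a","tin_a_lip"]:
  for nm,c in(("T",T),("S",S)):
    for d in models.tip_of(c,n)[:4]: print(n,nm,np.round(d['uv'],1),round(d['conf'],2), onplane(c,d['uv'],0 if n=="tin_a" else .075).round(3))
print("expect",proj(S,[.442,.042,0]),proj(S,[.442,-.071,.075]),proj(S,[.442,.092,.075]),proj(T,[.442,-.071,.075]))
a=cv2.resize(T['color'][190:290,160:320],None,fx=3.7,fy=3.7,interpolation=cv2.INTER_CUBIC);b=cv2.resize(S['color'][150:290,150:374],None,fx=2.643,fy=2.643,interpolation=cv2.INTER_CUBIC)[:230]
b=cv2.resize(S['color'][160:245,170:330],None,fx=3.7,fy=2.6*3.7/2.6,interpolation=cv2.INTER_CUBIC)[:230]
cv2.imwrite("pics/m4.png",np.vstack([a[:,:592],b[:,:592]]))
plan([((.442,.0535,.0366),Rt(45,.75),7)],0)
```

```text
{'time': 17.85, 'tcp_pos': [0.4394, 0.1324, 0.1125], 'eef_rot': [1.7442, 1.7752, -0.7264], 'force': [-0.1548, -0.1244, -0.6524], 'wrist_torque': [0.3812, 0.1351, 0.0625], 'opening': 0.0884, 'grip_force': 0.0, 'joint_pos': [0.4674, 0.443, 1.7693, -0.7001, 1.3958, 0.7456]}
[[-0.014  1.     0.008]
 [ 0.707  0.016 -0.707]
 [-0.707 -0.004 -0.708]]
tin_a T [134.7 251.5] 0.92 [0.414 0.534 0.   ]
tin_a T [269.2 243.1] 0.68 [0.454 0.032 0.   ]
tin_a T [194.6 221.6] 0.61 [0.53  0.315 0.   ]
tin_a T [193.1 231.5] 0.41 [0.492 0.319 0.   ]
tin_a S [256.4 243.7] 0.72 [0.447 0.053 0.   ]
tin_a S [218.2 220.3] 0.46 [0.548 0.322 0.   ]
tin_a_lip T [297.5 249.7] 0.81 [ 0.428 -0.071  0.075]
tin_a_lip T [153.7 238.4] 0.57 [0.46  0.447 0.075]
tin_a_lip S [282.3 231.7] 0.74 [ 0.462 -0.059  0.075]
expect [258.09602268 244.81582241] [282.55463248 234.45656168] [246.90189577 225.40653183] [297.58003353 245.92129638]
[[[0.01,0.0,0.53,0.01,-0.01,-0.01,0],[0.0,0.0,0.52,0.01,0.0,-0.01,0],[0.01,0.0,0.53,0.02,-0.01,-0.01,0],[0.01,0.0,0.52,0.01,-0.01,0.0,0],[0.0,0.0,0.53,0.01,0.0,-0.01,0]]]
[[[0.01,0.01,0.53,0.01,-0.01,-0.01,0],[0.01,0.0,0.52,0.02,0.0,-0.01,0]]]
```

View pics/m4.png

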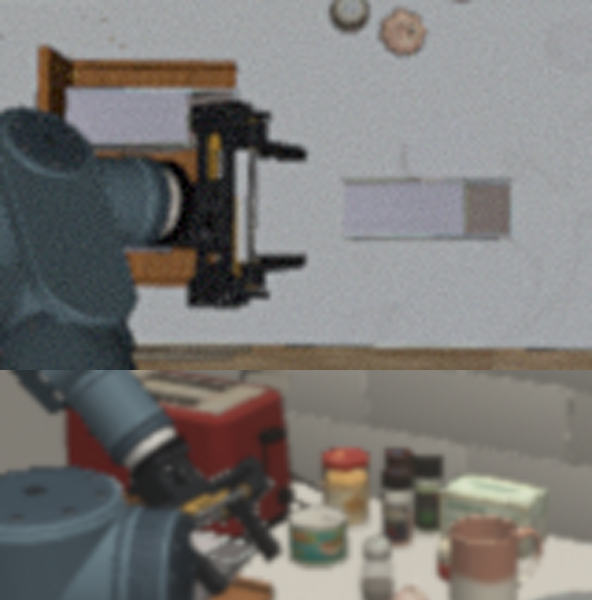

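The picture shows the full tin upright on the worktop, top face at crop (343–510, 178–238). The leaning gripper is centred on it, with finger rows 152 and 261. I'm going in.

Emit:
move_arm:
  series:
    - [[0, 0, 0.5, 0, 0, 0, 0], [0, 0, 0.6, 0, 0, 0, 0], [0, 0, 0.6, 0, 0, 0, 0], [0, 0.02, 0.6, 0, 0, 0, 0], [0.05, 0.02, 0.6, 0, 0, 0, 0]]

```text
time: 18.65
tcp_pos: [0.4425, 0.0692, 0.0516]
eef_rot: [1.751, 1.771, -0.721]
force: [0.2, 0.4, 0.1]
opening: 0.0882
grip_force: 0.0
```

Emit:
move_arm:
  series:
    - [[0, 0, 0.4, 0, 0, 0, 0], [0, 0, 0.3, 0, 0, 0, 0], [0, 0, 0, 0, 0, 0, 0]]

```text
time: 18.95
tcp_pos: [0.4421, 0.0548, 0.0367]
eef_rot: [1.751, 1.771, -0.724]
force: [-0.4, 0.1, -0.2]
opening: 0.0883
grip_force: 0.0
```

Run:
```python
from h import *
camera("top");st()
```

```text
{'time': 19.0, 'tcp_pos': [0.4426, 0.0555, 0.0372], 'eef_rot': [1.7502, 1.7712, -0.7223], 'force': [0.5092, -0.028, 0.0244], 'wrist_torque': [0.2556, 0.0761, -0.007], 'opening': 0.0882, 'grip_force': 0.0, 'joint_pos': [0.3295, 0.5211, 1.8724, -0.8047, 1.1919, 0.8012]}
```

Emit:
move_arm:
  series:
    - [[0, 0, 0, 0, 0, 0, 1], [0, 0, 0, 0, 0, 0, 1], [0, 0, 0, 0, 0, 0, 1], [0, 0, 0, 0, 0, 0, 1], [0, 0, 0, 0, 0, 0, 1]]
  grip_force: 60

```text
time: 19.5
tcp_pos: [0.4428, 0.0562, 0.0375]
eef_rot: [1.749, 1.772, -0.721]
force: [-0.9, 3.2, 2.2]
opening: 0.0535
grip_force: 59.9
```

Run:
```python
from h import *
st()
s=bot.sense();x0,y0,z0=s['tcp_pos']
a,b=(.042-y0)-.113, z0-.075   # tcp relative to lip, tin frame
def pose(lip,t):
    c,sn=np.cos(np.radians(t)),np.sin(np.radians(t)); f=a*c+b*sn; z=-a*sn+b*c
    return (lip[0]-.0,lip[1]-f,lip[2]+z),Rt(45-t,.75)
L=[]
def leg(lip,t,n): L.append((*pose(lip,t),n))
leg((.442,-.071,.21),0,6); leg((.476,-.195,.21),0,6); leg((.476,-.2,.18),19,4); leg((.476,-.205,.15),38,4)
for t in range(43,74,5): leg((.476,-.205,.148),t,2)
plan(L,1); print(a,b,[np.round(l[0],3).tolist() for l in L])
```

```text
{'time': 19.5, 'tcp_pos': [0.4428, 0.0562, 0.0375], 'eef_rot': [1.7492, 1.7717, -0.7212], 'force': [-0.9458, 3.1578, 2.2016], 'wrist_torque': [0.2683, 0.3068, -0.1177], 'opening': 0.0535, 'grip_force': 59.9463, 'joint_pos': [0.331, 0.5208, 1.872, -0.8045, 1.1924, 0.8013]}
[[[-0.53,0.0,-0.53,0.01,0.0,-0.01,1],[-0.53,-0.01,-0.53,0.02,-0.01,0.0,1],[-0.53,-0.01,-0.54,0.01,0.0,-0.01,1],[-0.53,0.0,-0.53,0.02,-0.01,-0.01,1],[-0.53,-0.01,-0.53,0.01,0.0,0.0,1]]]
[[[-0.53,-0.01,-0.53,0.02,-0.01,-0.01,1],[-0.49,0.18,0.49,0.0,0.0,0.0,1],[-0.49,0.18,0.48,0.0,0.0,0.0,1],[-0.49,0.19,0.49,0.0,0.0,0.0,1],[-0.48,0.18,0.49,0.0,0.0,0.0,1]]]
[[[-0.49,0.18,0.49,0.0,0.0,0.0,1],[-0.49,0.18,0.48,0.0,0.0,0.0,1],[-0.08,0.0,-0.08,-0.01,0.79,0.0,1],[-0.07,0.0,-0.09,-0.01,0.79,0.0,1],[-0.06,0.0,-0.09,-0.01,0.8,0.0,1]]]
[[[-0.06,0.0,-0.09,-0.01,0.79,0.0,1],[-0.15,0.0,-0.05,-0.01,0.79,0.0,1],[-0.15,0.0,-0.05,-0.01,0.79,0.0,1],[-0.14,-0.01,-0.07,-0.01,0.79,0.0,1],[-0.14,0.0,-0.09,-0.02,0.79,0.0,1]]]
[[[-0.1,0.0,-0.13,0.0,0.42,0.0,1],[-0.09,0.0,-0.13,-0.01,0.42,0.0,1],[-0.1,0.0,-0.17,0.0,0.41,0.0,1],[-0.09,0.0,-0.17,-0.01,0.42,0.0,1],[-0.1,0.0,-0.16,0.0,0.42,0.0,1]]]
[[[-0.09,-0.01,-0.17,-0.01,0.41,0.0,1],[-0.1,0.0,-0.17,0.0,0.42,0.0,1],[-0.09,0.0,-0.17,-0.01,0.42,0.0,1],[-0.1,0.0,-0.16,0.0,0.41,0.0,1],[-0.09,0.0,-0.17,-0.01,0.42,0.0,1]]]
[[[-0.1,0.0,-0.17,-0.01,0.42,0.0,1],[-0.1,0.0,-0.17,0.0,0.41,0.0,1],[-0.1,0.0,-0.16,-0.01,0.42,0.0,1],[-0.09,-0.01,-0.17,0.0,0.42,0.0,1]]]
-0.12720866685977628 -0.03748260723124503 [[0.442, 0.056, 0.173], [0.476, -0.068, 0.173], [0.476, -0.068, 0.186], [0.476, -0.082, 0.199], [0.476, -0.086, 0.207], [0.476, -0.092, 0.217], [0.476, -0.099, 0.227], [0.476, -0.106, 0.236], [0.476, -0.114, 0.244], [0.476, -0.123, 0.252], [0.476, -0.132, 0.259]]
```

First I'll lift, carry, and tilt to 38° (short of pouring).

Emit:
move_arm:
  series:
    - [[-0.3, 0, -0.3, 0, 0, 0, 1], [-0.5, 0, -0.5, 0, 0, 0, 1], [-0.6, 0, -0.6, 0, 0, 0, 1], [-0.6, 0, -0.6, 0, 0, 0, 1], [-0.6, 0, -0.6, 0, 0, 0, 1]]

```text
time: 20.0
tcp_pos: [0.4423, 0.0557, 0.1487]
eef_rot: [1.75, 1.773, -0.721]
force: [0.3, -0.3, -4.1]
opening: 0.0538
grip_force: 59.9
```

Emit:
move_arm:
  series:
    - [[-0.6, 0, -0.6, 0, 0, 0, 1], [-0.4, 0.18, 0.4, 0, 0, 0, 1], [-0.5, 0.18, 0.5, 0, 0, 0, 1], [-0.5, 0.18, 0.5, 0, 0, 0, 1], [-0.5, 0.18, 0.5, 0, 0, 0, 1]]

```text
time: 20.5
tcp_pos: [0.4651, -0.0253, 0.1731]
eef_rot: [1.75, 1.772, -0.721]
force: [0.3, -0.5, -4.1]
opening: 0.0535
grip_force: 59.9
```

Emit:
move_arm:
  series:
    - [[-0.5, 0.18, 0.5, 0, 0, 0, 1], [-0.5, 0.18, 0.5, 0, 0, 0, 1], [0, 0, 0, 0, 0, 0, 1], [0, 0, 0, 0, 0, 0, 1]]

```text
time: 20.9
tcp_pos: [0.4761, -0.0671, 0.1727]
eef_rot: [1.751, 1.771, -0.722]
force: [-0.5, -0.5, -3.1]
opening: 0.0534
grip_force: 59.9
```

Run:
```python
from h import *
st()
T=camera("top");S=camera("side")
for n in["tin_a_lip","bowl_rim"]:
  for nm,c in(("T",T),("S",S)):
    for d in models.tip_of(c,n)[:2]: print(n,nm,np.round(d['uv'],1),round(d['conf'],2))
print("expect lip",proj(T,[.476,-.195,.21]),proj(S,[.476,-.195,.21]), "bowl",proj(T,[.476,-.246,.127]),proj(S,[.476,-.246,.127]))
b=cv2.resize(S['color'][140:290,200:400],None,fx=3,fy=3,interpolation=cv2.INTER_CUBIC)
cv2.imwrite("pics/s5.png",b)
```

```text
{'time': 20.9, 'tcp_pos': [0.4761, -0.0671, 0.1727], 'eef_rot': [1.7514, 1.7711, -0.7219], 'force': [-0.5418, -0.5093, -3.0799], 'wrist_torque': [0.7879, 0.0849, -0.0104], 'opening': 0.0534, 'grip_force': 59.9472, 'joint_pos': [0.0719, 0.2174, 1.9178, -0.8459, 1.2203, 0.4554]}
tin_a_lip T [333.4 236.1] 0.63
tin_a_lip T [151.9 238. ] 0.63
tin_a_lip S [316.4 205.3] 0.77
bowl_rim T [349.7 237. ] 0.72
bowl_rim S [386.5 283. ] 0.72
bowl_rim S [326.2 227.2] 0.58
expect lip [337.10915807 234.82089095] [316.89472349 204.99963579] bowl [348.38595571 236.50856206] [329.05533215 228.60279599]
```

View pics/s5.png

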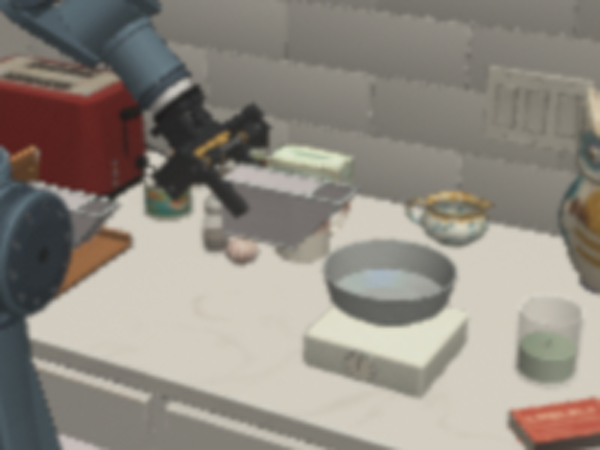

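The view shows the tin held level with its lip at (317, 205) in the full image, as expected, and the bowl at (329, 229). I'll tilt now.

Emit:
move_arm:
  series:
    - [[-0.1, 0, -0.05, 0, 0.8, 0, 1], [-0.1, 0, -0.05, 0, 0.8, 0, 1], [-0.1, 0, -0.06, 0, 0.8, 0, 1], [-0.1, 0, -0.06, 0, 0.8, 0, 1], [-0.15, 0, -0.05, 0, 0.8, 0, 1]]

```text
time: 21.7
tcp_pos: [0.4767, -0.0754, 0.1889]
eef_rot: [2.01, 2.038, -0.366]
force: [-1.0, -1.0, -3.4]
opening: 0.0532
grip_force: 59.9
```

Emit:
move_arm:
  series:
    - [[-0.15, 0, -0.05, 0, 0.8, 0, 1], [-0.14, 0, -0.07, 0, 0.8, 0, 1], [-0.14, 0, -0.09, 0, 0.7, 0, 1], [0, 0, 0, 0, 0, 0, 1]]

```text
time: 22.1
tcp_pos: [0.4773, -0.0884, 0.1991]
eef_rot: [2.146, 2.168, -0.131]
force: [0.9, -0.6, -3.0]
opening: 0.0532
grip_force: 59.9
```

```bash
cat > lip.py <<'E'
from h import *
def lip():
    s=bot.sense(); r=Ro.from_rotvec(s['eef_rot']); R0=Rt(45,.75)
    M=r*R0.inv()   # rotation since regrasp
    v=np.array([0,-.1272,.0375]); tilt=np.degrees(np.arccos(M.as_matrix()[2,2]))
    print("lip",(np.array(s['tcp_pos'])+M.apply(v)).round(4),"tilt",tilt.round(2))
E
python3 - <<'E'
from lip import *
st();lip()
E
```

```text
{'time': 22.1, 'tcp_pos': [0.4773, -0.0884, 0.1991], 'eef_rot': [2.1462, 2.1681, -0.1313], 'force': [0.9172, -0.5757, -2.9999], 'wrist_torque': [0.0854, 0.0609, -0.0501], 'opening': 0.0532, 'grip_force': 59.9471, 'joint_pos': [-0.3532, 0.0073, 1.8842, -0.1228, 1.2078, -0.3222]}
lip [ 0.477  -0.2118  0.1505] tilt 37.95
```

Lip at (0.477, -0.212, 0.150), tilt 38°. I'm pouring to 73° now.

Emit:
move_arm:
  series:
    - [[-0.1, 0, -0.14, 0, 0.42, 0, 1], [-0.1, 0, -0.14, 0, 0.42, 0, 1], [-0.1, 0, -0.17, 0, 0.42, 0, 1], [-0.1, 0, -0.17, 0, 0.42, 0, 1], [-0.1, 0, -0.17, 0, 0.42, 0, 1]]

```text
time: 22.6
tcp_pos: [0.4765, -0.1003, 0.2219]
eef_rot: [-2.155, -2.185, -0.102]
force: [0.8, 0.4, -3.9]
opening: 0.0535
grip_force: 59.9
```

Emit:
move_arm:
  series:
    - [[-0.1, 0, -0.17, 0, 0.42, 0, 1], [-0.1, 0, -0.17, 0, 0.42, 0, 1], [-0.1, 0, -0.17, 0, 0.42, 0, 1], [-0.1, 0, -0.17, 0, 0.42, 0, 1], [-0.1, 0, -0.17, 0, 0.42, 0, 1]]

```text
time: 23.1
tcp_pos: [0.4768, -0.1197, 0.244]
eef_rot: [-2.034, -2.061, -0.322]
force: [0.1, 0.7, -3.9]
opening: 0.0532
grip_force: 59.9
```

Emit:
move_arm:
  series:
    - [[-0.1, 0, -0.17, 0, 0.42, 0, 1], [-0.1, 0, -0.17, 0, 0.42, 0, 1], [-0.1, 0, -0.17, 0, 0.42, 0, 1], [-0.1, 0, -0.17, 0, 0.41, 0, 1], [0, 0, 0, 0, 0, 0, 1]]

```text
time: 23.6
tcp_pos: [0.4774, -0.1396, 0.2582]
eef_rot: [-1.934, -1.956, -0.481]
force: [-0.0, -0.3, -1.4]
opening: 0.0537
grip_force: 59.9
```

Emit:
move_arm:
  series:
    - [[0, 0, 0, 0, 0, 0, 1], [0, 0, 0, 0, 0, 0, 1], [0, 0, 0, 0, 0, 0, 1], [0, 0, 0, 0, 0, 0, 1], [0, 0, 0, 0, 0, 0, 1]]

```text
time: 24.1
tcp_pos: [0.4776, -0.1389, 0.2591]
eef_rot: [-1.933, -1.958, -0.485]
force: [0.2, -0.0, -1.6]
opening: 0.0535
grip_force: 59.9
```

Run:
```python
from lip import *
feel(6);lip()
T=camera("top");S=camera("side")
a=cv2.resize(T['color'][195:280,290:400],None,fx=4.5,fy=4.5,interpolation=cv2.INTER_CUBIC)[:300,:400];b=cv2.resize(S['color'][170:270,260:393],None,fx=3,fy=3,interpolation=cv2.INTER_CUBIC)[:300,:400]
a=cv2.resize(T['color'][200:275,300:400],(400,300),interpolation=cv2.INTER_CUBIC);b=cv2.resize(S['color'][170:270,260:393],(400,300),interpolation=cv2.INTER_CUBIC)
cv2.imwrite("pics/m6.png",np.hstack([a,b]))
```

```text
mom/force [-0.3808  0.0693 -0.0093  0.0179  0.2031 -1.5855] sd [0.018  0.0136 0.0372 0.6766 0.2569 0.6519]
[-0.383 -0.384 -0.358 -0.416 -0.374 -0.37 ]
{'time': 24.4, 'tcp_pos': [0.4776, -0.1392, 0.259], 'eef_rot': [-1.9329, -1.9571, -0.4854], 'force': [0.718, 0.1591, -1.3832], 'wrist_torque': [-0.3698, 0.0437, -0.0018], 'opening': 0.0534, 'grip_force': 59.9483, 'joint_pos': [-0.7508, 0.1595, 1.6663, 0.35, 1.6647, -0.7922]}
lip [ 0.477  -0.2118  0.1481] tilt 73.19
```

View pics/m6.png

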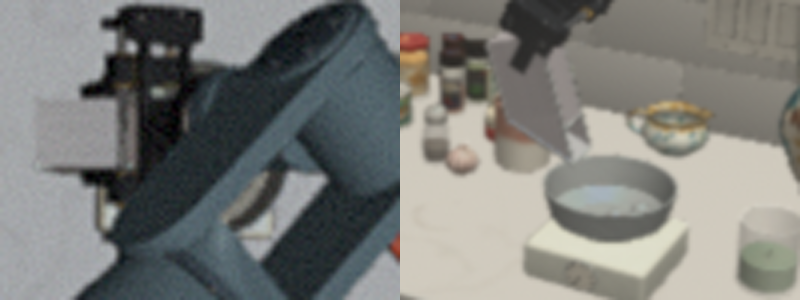

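The weight fell by 2.0 N, which is four balls, and the side view shows balls in the bowl at (625, 208). I'll tilt back now.

Run:
```python
from h import *
a,b=-.1272,-.0375
def pose(lip,t):
    c,sn=np.cos(np.radians(t)),np.sin(np.radians(t)); f=a*c+b*sn; z=-a*sn+b*c
    return (lip[0],lip[1]-f,lip[2]+z),Rt(45-t,.75)
L=[]
def leg(lip,t,n): L.append((*pose(lip,t),n))
leg((.477,-.205,.155),55,4);leg((.477,-.2,.17),37,4);leg((.477,-.19,.195),18,4);leg((.476,-.17,.21),0,4);leg((.445,-.075,.21),0,4);leg((.442,-.072,.085),0,6)
plan(L,1)
```

```text
[[[0.19,0.0,0.31,-0.01,-0.76,0.0,1],[0.22,0.0,0.28,0.0,-0.76,-0.01,1],[0.24,0.0,0.27,-0.01,-0.76,0.0,1],[0.26,-0.01,0.26,0.0,-0.75,0.0,1],[0.18,0.0,0.21,0.01,-0.75,0.0,1]]]
[[[0.19,0.01,0.19,0.01,-0.75,0.0,1],[0.21,0.0,0.18,0.01,-0.75,0.0,1],[0.23,0.0,0.16,0.01,-0.75,0.0,1],[0.17,0.0,0.13,0.01,-0.79,0.0,1],[0.18,0.01,0.11,0.01,-0.79,0.0,1]]]
[[[0.19,0.0,0.1,0.01,-0.8,0.0,1],[0.2,0.0,0.08,0.01,-0.79,0.0,1],[0.21,0.0,0.14,0.01,-0.75,0.0,1],[0.22,-0.01,0.12,0.01,-0.75,0.0,1],[0.22,0.0,0.1,0.01,-0.75,0.0,1]]]
[[[0.24,-0.01,0.09,0.01,-0.75,0.0,1],[0.56,-0.25,-0.56,0.0,0.0,0.0,1],[0.57,-0.25,-0.56,0.0,0.0,0.0,1],[0.56,-0.25,-0.56,0.0,0.0,0.0,1],[0.56,-0.25,-0.56,0.0,0.0,0.0,1]]]
[[[0.5,-0.01,0.48,0.0,0.0,0.0,1],[0.51,-0.01,0.48,0.0,0.0,0.0,1],[0.5,-0.01,0.48,0.0,0.0,0.0,1],[0.5,-0.01,0.48,0.0,0.0,0.0,1],[0.51,-0.01,0.48,0.0,0.0,0.0,1]]]
[[[0.5,-0.01,0.48,0.0,0.0,0.0,1]]]
```

Emit:
move_arm:
  series:
    - [[0.19, 0, 0.31, 0, -0.76, 0, 1], [0.22, 0, 0.28, 0, -0.76, 0, 1], [0.24, 0, 0.27, 0, -0.76, 0, 1], [0.26, 0, 0.26, 0, -0.75, 0, 1], [0.18, 0, 0.21, 0, -0.75, 0, 1]]

```text
time: 25.0
tcp_pos: [0.4771, -0.0944, 0.2324]
eef_rot: [-2.16, -2.187, -0.102]
force: [-0.5, 0.7, -1.5]
opening: 0.0535
grip_force: 59.9
```

Emit:
move_arm:
  series:
    - [[0.19, 0, 0.19, 0, -0.75, 0, 1], [0.21, 0, 0.18, 0, -0.75, 0, 1], [0.23, 0, 0.16, 0, -0.75, 0, 1], [0.17, 0, 0.13, 0, -0.79, 0, 1], [0.18, 0, 0.11, 0, -0.79, 0, 1]]

```text
time: 25.5
tcp_pos: [0.4768, -0.0662, 0.2079]
eef_rot: [2.042, 2.067, -0.315]
force: [-0.4, -0.6, -2.3]
opening: 0.0538
grip_force: 59.9
```

Emit:
move_arm:
  series:
    - [[0.19, 0, 0.1, 0, -0.8, 0, 1], [0.2, 0, 0.08, 0, -0.79, 0, 1], [0.21, 0, 0.14, 0, -0.75, 0, 1], [0.22, 0, 0.12, 0, -0.75, 0, 1], [0.22, 0, 0.1, 0, -0.75, 0, 1]]

```text
time: 26.0
tcp_pos: [0.4766, -0.0459, 0.1792]
eef_rot: [1.797, 1.819, -0.664]
force: [-0.2, 0.1, -1.5]
opening: 0.0534
grip_force: 59.9
```

Emit:
move_arm:
  series:
    - [[0.24, 0, 0.09, 0, -0.75, 0, 1], [0.5, -0.25, -0.5, 0, 0, 0, 1], [0.57, -0.25, -0.57, 0, 0, 0, 1], [0.57, -0.25, -0.57, 0, 0, 0, 1], [0.57, -0.25, -0.57, 0, 0, 0, 1]]

```text
time: 26.5
tcp_pos: [0.4448, 0.0518, 0.1723]
eef_rot: [1.749, 1.77, -0.724]
force: [0.3, -0.5, -2.5]
opening: 0.0533
grip_force: 59.9
```

Emit:
move_arm:
  series:
    - [[0, 0, 0, 0, 0, 0, 1], [0, 0, 0, 0, 0, 0, 1]]

```text
time: 26.7
tcp_pos: [0.4454, 0.051, 0.1724]
eef_rot: [1.746, 1.771, -0.723]
force: [0.4, -0.5, -2.1]
opening: 0.0537
grip_force: 59.9
```

Run:
```python
from lip import *
st();lip()
plan([((.442,.0562,.0485),Rt(45,.75),8)],1)
T=camera("top");S=camera("side")
a=cv2.resize(T['color'][200:275,250:350],(400,300),interpolation=cv2.INTER_CUBIC);a=cv2.resize(T['color'][200:275,280:380],(400,300),interpolation=cv2.INTER_CUBIC);b=cv2.resize(S['color'][170:270,240:373],(400,300),interpolation=cv2.INTER_CUBIC)
cv2.imwrite("pics/m7.png",np.hstack([a,b]))
```

```text
{'time': 26.7, 'tcp_pos': [0.4454, 0.051, 0.1724], 'eef_rot': [1.7464, 1.7706, -0.723], 'force': [0.4399, -0.5256, -2.0997], 'wrist_torque': [0.5038, 0.0328, -0.0208], 'opening': 0.0537, 'grip_force': 59.948, 'joint_pos': [0.3208, 0.2615, 1.8648, -0.7567, 1.3781, 0.6003]}
lip [ 0.4457 -0.0762  0.2099] tilt 0.53
[[[0.38,-0.01,0.35,0.01,0.0,0.0,1],[0.38,-0.02,0.35,0.01,0.0,-0.01,1],[0.38,-0.01,0.35,0.01,0.0,0.0,1],[0.38,-0.01,0.35,0.02,0.0,-0.01,1],[0.38,-0.01,0.35,0.01,0.0,0.0,1]]]
[[[0.38,-0.02,0.35,0.01,0.0,0.0,1],[0.38,-0.01,0.35,0.01,0.0,-0.01,1],[0.38,-0.01,0.35,0.01,0.0,0.0,1]]]
```

View pics/m7.png

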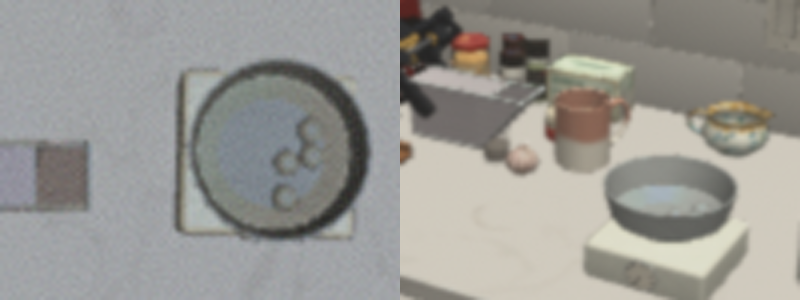

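The top crop shows four balls in the bowl, at (312,128), (310,155), (287,162) and (285,196). The tin is level, so I'm lowering it.

Emit:
move_arm:
  series:
    - [[0.3, 0, 0.3, 0, 0, 0, 1], [0.5, 0, 0.5, 0, 0, 0, 1], [0.6, 0, 0.55, 0, 0, 0, 1], [0.6, 0, 0.55, 0, 0, 0, 1], [0.4, 0, 0.4, 0, 0, 0, 1]]

```text
time: 27.3
tcp_pos: [0.4443, 0.0519, 0.0704]
eef_rot: [1.749, 1.77, -0.726]
force: [0.6, 0.2, -1.4]
opening: 0.0538
grip_force: 59.9
```

Emit:
move_arm:
  series:
    - [[0.3, 0, 0.3, 0, 0, 0, 1], [0.2, 0, 0.2, 0, 0, 0, 1], [0.1, 0, 0.1, 0, 0, 0, 1], [0, 0, 0, 0, 0, 0, 1]]

```text
time: 27.7
tcp_pos: [0.4452, 0.0526, 0.0471]
eef_rot: [1.748, 1.769, -0.724]
force: [0.2, -0.5, -2.3]
opening: 0.0533
grip_force: 59.9
```

Run:
```python
from lip import *
feel(3);lip()
```

```text
mom/force [ 0.5414  0.0619  0.0138 -0.2904  0.1425 -1.6932] sd [0.0482 0.034  0.0219 0.1439 0.6061 0.4243]
[0.521 0.495 0.608]
{'time': 27.85, 'tcp_pos': [0.4458, 0.0529, 0.048], 'eef_rot': [1.7475, 1.7689, -0.7223], 'force': [-0.1628, -0.0234, -1.8022], 'wrist_torque': [0.608, 0.0237, -0.0171], 'opening': 0.0535, 'grip_force': 59.948, 'joint_pos': [0.3243, 0.5014, 1.872, -0.8054, 1.204, 0.7848]}
lip [ 0.4458 -0.0743  0.0854] tilt 0.6
```

Emit:
move_arm:
  series:
    - [[0.1, 0, 0.1, 0, 0, 0, 1], [0.08, 0, 0.08, 0, 0, 0, 1], [0, 0, 0, 0, 0, 0, 1]]

```text
time: 28.15
tcp_pos: [0.445, 0.0527, 0.0393]
eef_rot: [1.747, 1.77, -0.724]
force: [-0.7, 0.1, -1.5]
opening: 0.0536
grip_force: 59.9
```

Emit:
move_arm:
  series:
    - [[0.03, 0, 0.03, 0, 0, 0, 1], [0, 0, 0, 0, 0, 0, 1]]

```text
time: 28.35
tcp_pos: [0.4452, 0.0528, 0.0383]
eef_rot: [1.747, 1.77, -0.724]
force: [-0.1, 0.7, -1.1]
opening: 0.0539
grip_force: 59.9
```

Emit:
move_arm:
  series:
    - [[0.02, 0, 0.02, 0, 0, 0, 1], [0, 0, 0, 0, 0, 0, 1]]

```text
time: 28.55
tcp_pos: [0.4453, 0.0528, 0.0376]
eef_rot: [1.747, 1.769, -0.724]
force: [0.2, 0.4, -0.8]
opening: 0.0537
grip_force: 59.9
```

Starting to touch. A hair further, then release and retreat along the tool axis.

Emit:
move_arm:
  series:
    - [[0.02, 0, 0.02, 0, 0, 0, 1], [0, 0, 0, 0, 0, 0, 1]]

```text
time: 28.75
tcp_pos: [0.4454, 0.0527, 0.0376]
eef_rot: [1.747, 1.768, -0.724]
force: [-1.1, 1.4, 5.4]
opening: 0.0535
grip_force: 59.9
```

Emit:
move_arm:
  series:
    - [[0, 0, 0, 0, 0, 0, 0], [0, 0, 0, 0, 0, 0, 0], [0, 0, 0, 0, 0, 0, 0], [0, 0, 0, 0, 0, 0, 0], [0, 0, 0, 0, 0, 0, 0]]

```text
time: 29.25
tcp_pos: [0.4452, 0.0527, 0.0367]
eef_rot: [1.747, 1.769, -0.724]
force: [0.2, 0.1, -0.3]
opening: 0.0879
grip_force: 0.0
```

Emit:
move_arm:
  series:
    - [[0, 0, -0.3, 0, 0, 0, 0], [0, 0, -0.6, 0, 0, 0, 0], [0, 0, -0.8, 0, 0, 0, 0], [0, 0, -0.8, 0, 0, 0, 0], [0, 0, -0.8, 0, 0, 0, 0]]

```text
time: 29.75
tcp_pos: [0.4443, 0.1239, 0.1078]
eef_rot: [1.747, 1.77, -0.723]
force: [0.1, -0.6, -0.7]
opening: 0.0884
grip_force: 0.0
```

Emit:
move_arm:
  series:
    - [[-0.3, 0, -0.6, 0, 0, 0, 0], [-0.6, 0, -0.6, 0, 0, 0, 0], [-0.6, 0, -0.6, 0, 0, 0, 0], [-0.3, 0, -0.3, 0, 0, 0, 0], [0, 0, 0, 0, 0, 0, 0]]

```text
time: 30.25
tcp_pos: [0.4452, 0.1299, 0.1912]
eef_rot: [1.748, 1.769, -0.719]
force: [-0.4, 0.3, -0.5]
opening: 0.088
grip_force: 0.0
```

Run:
```python
from h import *
st()
T=camera("top");S=camera("side")
a=cv2.resize(T['color'][190:290,160:380],(748,340),interpolation=cv2.INTER_CUBIC);b=cv2.resize(S['color'][185:270,200:387],(748,340),interpolation=cv2.INTER_CUBIC)[:255]
cv2.imwrite("pics/m8.png",np.vstack([a,b]))
```

```text
{'time': 30.25, 'tcp_pos': [0.4452, 0.1299, 0.1912], 'eef_rot': [1.7484, 1.7685, -0.7187], 'force': [-0.3656, 0.3494, -0.4895], 'wrist_torque': [0.2613, 0.031, -0.0316], 'opening': 0.088, 'grip_force': 0.0, 'joint_pos': [0.4592, 0.3184, 1.7427, -0.6936, 1.5039, 0.6504]}
```

View pics/m8.png

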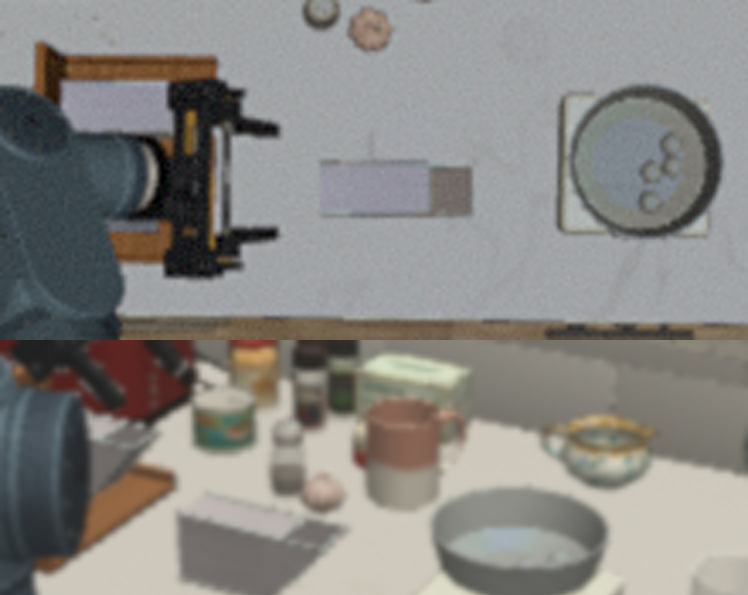

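The emptied tin stands upright on the worktop at crop (320–472, 160–215). Four balls are in the bowl, the other tin is in the caddy, the bystanders haven't moved, and the arm is clear.

```bash
python3 -c "
from station import bot
print(bot.finish_job())"
```

```text
the job is handed in; nothing more can be done
None
```

The job is handed in, verdict not shown: I tipped the full tin's four balls into the scale bowl, stood the emptied tin on the bare worktop, and left the other tin in the caddy with the surrounding objects not visibly disturbed.

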